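Set the tall sample cell in the light path

ROBOT

A 7-joint arm with a two-finger parallel gripper is mounted at the origin on the work surface. World frame = base frame: x ahead of the robot, y to its left, z up, the work surface at z = 0. Lengths are in m, angles in degrees, forces in N, time in s.
With the tool pointing down it reaches from about 0.35 to 0.775 m from the base axis. Payload 3.1 kg.
Tool frame: the origin (TCP) lies at the very end of the fingers, on their centre line; the grasp point (between the pads) lies 19 mm behind it (bot.grip_depth is the distance from the TCP to the grasp point, in m); z points along the fingers, y is the direction in which the jaws open and shut (so a half turn about z gives the same grasp; the last joint's range is limited). The gripper opens to 85 mm and grips with 20 to 120 N. Pads are 22 mm wide; open, the fingers measure 114 mm over their backs; the gripper's body (76 mm by 85 mm) begins 54 mm behind the grasp point. The pads swing forward as they close: fully open they stand 13 mm farther back than shut.
Start: joints at [-75.384, 17.813, 0.802, 86.603, -0.252, 75.585, -1.558], TCP at [0.161, 0.526, 0.231] pointing down, gripper open.
Joint ranges: [-154.91, 154.91], [-16.99, 109.72], [-72.82, 74.43], [7.12, 147.25], [-82.49, 262.49], [11.32, 116.49], [-174.64, 174.64]. Speed limits (degrees/s): [159.86, 159.86, 180, 180, 180, 180, 180].

INTERFACE

Orientations are given as a 3x3 rotation matrix whose columns are the frame's x, y, z axes.
In Python, from rig import bot, vision gives the robot as it stands.
- The arm moves only by the shell command python3 -m inch 'ROWS'. ROWS is JSON, a list of rows, each a list of 7 numbers: the shift along the world's x, y, z in mm, then the turn, a rotation vector about the world's x, y, z in degrees, then the opening, from -1 (shut) to 1 (fully open). In form: [[tx, ty, tz, rx, ry, rz, grip], ...]. A call has 1 to 10 rows; each row is the pose to reach, as a shift and turn from the pose commanded when the call began; what a row does not reach only later rows make up. A row lasts 1/8 s, in which the tool goes at most 62.5 mm and 10.7 degrees, less where a joint would pass 70% of its speed; a pose out of reach is approached as far as the arm can. A call with a gripper value outside its range is refused whole. The fingers move at their own pace and stop on an object; the grip force is fixed at half the most. Time passes only in rows, so rows that repeat a pose let the fingers close. It gives the time, the measured TCP pose, the force and the opening at its end, in the units of the state.
- bot.get_state(): the state, without advancing time (a new reading comes with each control period).
- vision.get_image(name): name is "scene" or "top"; returns the picture (480x640x3 uint8, blue, green, red); there is no depth.
- vision.camera_params(name): a dict with "fx", "fy", "cx", "cy" (pixels), "dist" ([k1, k2, p1, p2, k3] as OpenCV has them; the pictures are not rectified), "cam_to_world" (4x4, takes a point from camera to world coordinates). Camera axes: x right, y up, looking along -z (the intrinsics and any distortion apply to the point x, -y, -z); pixel columns grow to the right and rows downward; lengths in m; the calibration is good to about 2 mm. A picture is of the moment at which its call begins. camera_params takes no time and is no camera call.
- bot.sign_off(): hands the job in, once; it reports no verdict.
The state is a dict: "time": time; "q": joint angles; "dq": joint speeds; "effort": joint torques, N m; "position": TCP position; "tool_rot": TCP orientation; "force": force on the tool from outside, world axes, zero at the start; "wrist_torque": the same for the moment, N m; "width": finger opening in m.
Only numpy, scipy, OpenCV 4.12 (cv2) and the standard library are available. Lean on these libraries where they do the work, as an engineer would, in place of code of your own. Each camera call takes 0.05 s, during which the arm holds its last target.

TASK

Take the tall square-cornered sample cell from the grey mat and stand it upright in the middle of the raised stage of the colorimeter, between the lamp and the detector, turned so that its two clear faces look squarely at the lamp and the detector and its dark sides are out of the light. Set it down, do not drop it, and leave the short cell and the round vial where they stand.

Things in the scene. Friction and masses are not known exactly. Their poses are not given: they have to be found in the camera images.
- tall_cell_center (a point): Centre (half-way up) of the tall cell: loose, rectangular, glass, 44 x 36 mm in plan, 75 mm tall, about 0.13 kg, standing on the grey mat. Its x axis runs through the two black sides, 44 mm apart, where to grip it; its y axis through the two clear faces, 36 mm apart; z up. Either way round is the same.
- stage (a point): Centre of the top of the stage, a fixed grey 64 x 64 mm pad, top 18 mm above the bench, mid colorimeter (base 120 mm in x, 290 in y, 10 thick). Its y axis is the light path: lamp block at +y, detector block at -y, each 80 mm wide in x, 85 to 135 mm from the centre, 88 mm high; 24 mm lens tubes, axis 66 mm high, reach in to 77 mm from the centre. Open on its +x and -x sides; z up.
- short_cell_center (a point): Centre (half-way up) of the short cell, a loose bystander like the tall cell and of the same plan, 44 x 36 mm, but only 38 mm tall, too low for the light path. On the grey mat; leave it alone.
- vial_center (a point): Centre (half-way up) of the round vial, a loose bystander: clear glass, 37 mm across, 72 mm tall with its black cap. On the grey mat (220 x 270 mm, 4 mm thick, fixed); leave it alone.
There are look-alikes about, which are no part of the job. Leave any green look-alike of the part that bears tall_cell_center alone.

How it is judged (in metres and radians):
At the end, for the whole second after the job is handed in: The tall cell stands upright (within 6 degrees) and still on the stage, its centre within 15 mm of the stage's centre, the line through its clear faces within 12 degrees of the light path (either way round) (horizontal distance between tall_cell_center and stage below 0.015 m and z of tall_cell_center in the frame of stage between 0.033 and 0.042 m and angle between the y axis of tall_cell_center and the y axis of stage, either way round below 0.21 rad and angle between tall_cell_center's own z axis and vertical below 0.1 rad and linear speed of tall_cell below 0.02 m/s); the robot touches nothing.
It fails at once if The short cell is shifted more than 25 mm or tipped (distance of short_cell_center from where it was at the start of the episode above 0.025 m or angle between short_cell_center's own z axis and vertical above 0.4 rad).
It fails at once if The round vial is shifted more than 25 mm or tipped (distance of vial_center from where it was at the start of the episode above 0.025 m or angle between vial_center's own z axis and vertical above 0.4 rad).
It fails at once if The tall cell is dropped: let go in the air more than 20 mm above the stage (height (world z) of tall_cell_center above 0.0755 m and contact force between the fingers and tall_cell below 0.01 N).
It also fails if it takes over 38 s, if anything falls off the work surface, if the arm or the gripper's body presses on something with over 40 N, if the wrist force passes 120 N, or if a joint passes its speed limit or range.

## Working session

There is one attempt and no reset: what is moved stays moved. The work goes in short steps, Python scripts to look and compute and a shell command to move; the robot and the scene stay as the last step left them, time stands still between calls to the robot, and variables do not carry over. Pictures are saved under pics/ and viewed, and the job is handed in when it is done.

```bash
ls; mkdir -p pics; python3 - <<'E'
from rig import bot, vision
import cv2
for n in("scene","top"):
    cv2.imwrite(f"pics/{n}0.png",vision.get_image(n)); p=vision.camera_params(n); print(n,p)
s=bot.get_state(); print(s['time'],s['position'],s['tool_rot'],s['width'])
E
```

```text
pics
scene {'fx': 559.3508956727246, 'fy': 559.3508956727246, 'cx': 316.22794510582855, 'cy': 244.27238296843797, 'dist': array([-0.06327516,  0.        ,  0.        ,  0.        ,  0.        ]), 'cam_to_world': array([[-0.57672131, -0.63645049,  0.51217508,  1.12434595],
       [ 0.81681969, -0.46003926,  0.34809407,  0.4128773 ],
       [ 0.014076  ,  0.61910795,  0.78517973,  1.04551809],
       [ 0.        ,  0.        ,  0.        ,  1.        ]])}
top {'fx': 567.0462218890463, 'fy': 567.0462218890463, 'cx': 318.1321536385624, 'cy': 250.78677811013716, 'dist': array([-0.15483433,  0.        ,  0.        ,  0.        ,  0.        ]), 'cam_to_world': array([[ 0.0232731 ,  0.98159397, -0.18955644,  0.23017522],
       [-0.99955761,  0.02635926,  0.01377576, -0.03095031],
       [ 0.01851877,  0.18915198,  0.98177318,  1.2995599 ],
       [ 0.        ,  0.        ,  0.        ,  1.        ]])}
0.1 [0.16063677 0.52535058 0.23032649] [[-9.56299142e-01  2.92389552e-01 -5.49067510e-04]
 [ 2.92390058e-01  9.56296956e-01 -2.04616333e-03]
 [-7.32051897e-05 -2.11728612e-03 -9.99997756e-01]] 0.085453067449001
```

View pics/scene0.png

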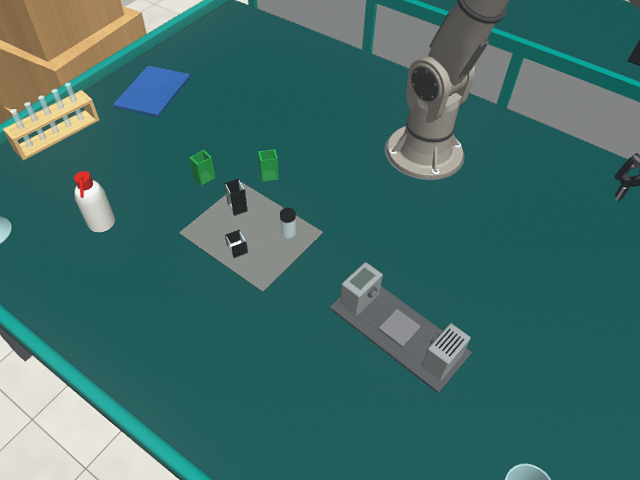

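View pics/top0.png

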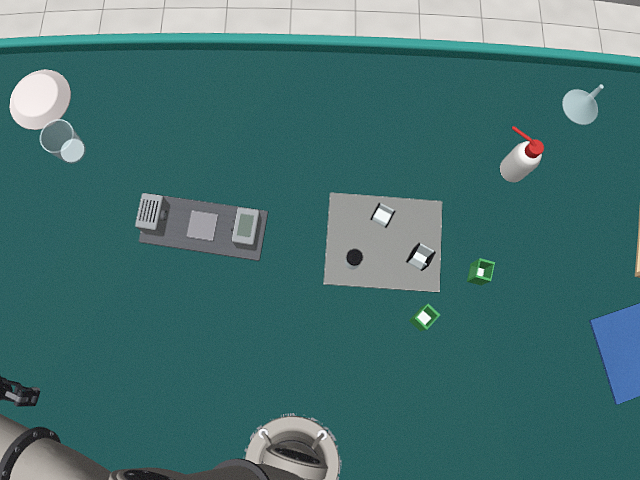

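Scene: the tall cell is near (237,197), the short cell near (236,243), the vial near (288,222), green look-alikes near (203,167) and (268,165), and the stage near (400,328). In the top view, the same things are at (421,257), (383,215), (354,258), (482,271), (427,317) and (202,226). I'll crop closely next.

```bash
python3 - <<'E'
import cv2,numpy as np
s=cv2.imread('pics/scene0.png');t=cv2.imread('pics/top0.png')
def c(im,x,y,w,h,k): return cv2.resize(im[y:y+h,x:x+w],None,fx=k,fy=k,interpolation=cv2.INTER_CUBIC)
cv2.imwrite('pics/c1.png',np.hstack([c(s,212,170,50,75,8),c(t,400,232,50,75,8)]))
cv2.imwrite('pics/c2.png',np.hstack([c(s,325,255,150,140,2.6),c(t,130,180,150,140,2.6)]))
E
```

```text
(no output)
```

View pics/c1.png

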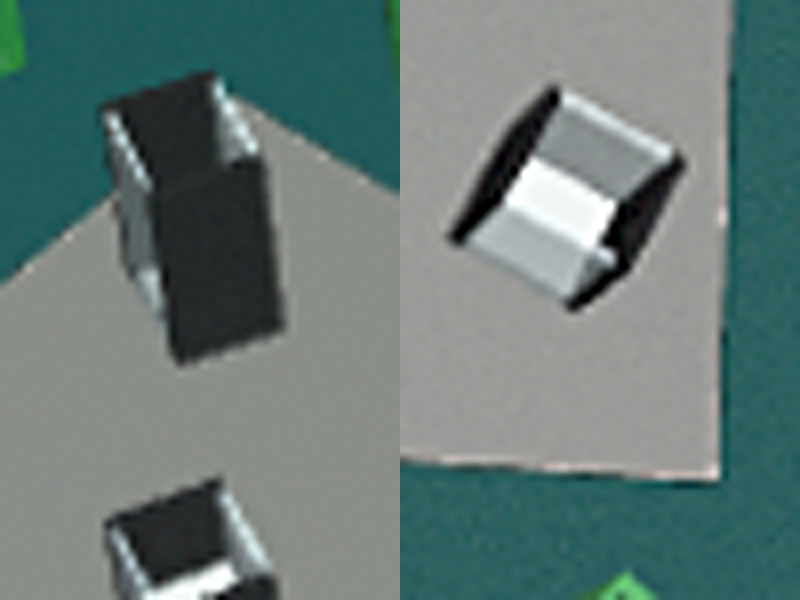

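View pics/c2.png

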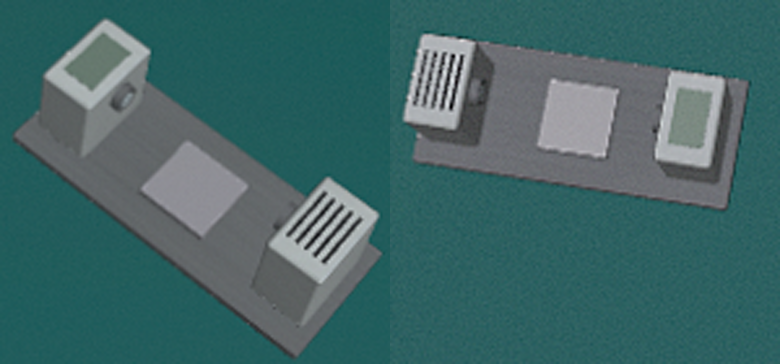

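The choice is confirmed. The crop shows a tall black/clear cell, with its black front face at scene (234,203). It is the taller of the two on the mat and not green. Next I fit the poses from both views, with height left free.

```bash
cat > h.py <<'E'
import numpy as np,cv2
from rig import vision
from scipy.optimize import least_squares
P={n:vision.camera_params(n) for n in("scene","top")}
def proj(n,X):
    p=P[n];T=np.linalg.inv(p['cam_to_world']);X=np.atleast_2d(X)
    c=(X@T[:3,:3].T+T[:3,3])*[1,-1,-1]
    K=np.array([[p['fx'],0,p['cx']],[0,p['fy'],p['cy']],[0,0,1.]])
    return cv2.projectPoints(c.reshape(-1,1,3),np.zeros(3),np.zeros(3),K,p['dist'])[0].reshape(-1,2)
def ray(n,uv,z):
    f=lambda v:proj(n,[v[0],v[1],z])[0]-uv
    return least_squares(f,[.5,0]).x
def box(q,L):  # L list of local pts
    x,y,a=q[:3];c,s=np.cos(a),np.sin(a);L=np.array(L,float)
    return np.c_[x+c*L[:,0]-s*L[:,1],y+s*L[:,0]+c*L[:,1],L[:,2]]
def uc(X,k,o): return (np.array(X)+.5)/k-.5+o
E
python3 - <<'E'
from h import *
# cell: match rim corners
S=uc([(103,105),(213,72),(263,155),(152,192),(180,362),(283,325)],8,[212,170])
T=uc([(158,90),(285,160),(220,262),(95,200),(170,308),(53,240)],8,[400,232])
print([ray('top',t,.079).round(4) for t in T[:4]],[ray('scene',t,.079).round(4) for t in S[:4]])
E
```

```text
[array([ 0.4899, -0.2719]), array([ 0.471 , -0.3074]), array([ 0.4419, -0.2887]), array([ 0.4584, -0.254 ])] [array([ 0.4691, -0.3038]), array([ 0.439, -0.286]), array([ 0.4569, -0.2514]), array([ 0.4878, -0.2683])]
```

```bash
cat >> h.py <<'E'
a,b=.022,.018
def cellpts(z0,z1): # order D,A,B,C rim ; base D,C
    return [(a,-b,z1),(-a,-b,z1),(-a,b,z1),(a,b,z1),(a,-b,z0),(a,b,z0),(-a,-b,z0),(-a,b,z0)]
E
python3 - <<'E'
from h import *
S=uc([(152,192),(103,105),(213,72),(263,155),(180,362),(283,325)],8,[212,170])
T=uc([(158,90),(285,160),(220,262),(95,200),(53,240),(170,308)],8,[400,232])
# local: D=(a,-b)? test
def res(q):
    X=box(q[:3],cellpts(q[3],q[4]))
    # top seq: D,A,B,C, baseC, baseB
    return np.r_[(proj('scene',X[[0,1,2,3,4,5]])-S).ravel(),(proj('top',X[[0,1,2,3,5,7]])-T).ravel()]
r=least_squares(res,[.465,-.28,np.radians(62),0.004,.079],loss='soft_l1'); print('cell',r.x,np.degrees(r.x[2]),r.cost);print(res(r.x).round(1).reshape(-1,2).tolist())
X=box(r.x,cellpts(*r.x[3:]));np.save('cell.npy',r.x)
# stage + base
Ss=uc([(188,141),(247,186),(203,237),(141,190)],2.6,[325,255])
Ts=uc([(161,79),(229,88),(215,157),(148,149)],2.6,[130,180])
m=.032;L=[(-m,-m),(-m,m),(m,m),(m,-m)]
print([ray('scene',t,.018).round(4) for t in Ss],[ray('top',t,.018).round(4) for t in Ts])
Lb=[(.06,-.145),(.06,.145),(-.06,.145),(-.06,-.145)]
Sb=uc([(13,135),(297,355),(381,253)],2.6,[325,255])
Tb=uc([(357,80),(335,208),(24,160)],2.6,[130,180])
print([ray('scene',t,.01).round(4) for t in Sb],[ray('top',t,.01).round(4) for t in Tb])
E
```

```text
cell [ 0.46445536 -0.2784132   1.08915255  0.00620498  0.07985532] 62.4038441670824 6.995300201519912
[[-0.5, 0.6], [-1.1, -0.4], [-1.0, -1.0], [-0.3, 0.3], [-0.8, -0.1], [-0.2, -0.3], [-2.0, -0.5], [-0.4, 0.3], [0.5, 1.6], [-1.5, -0.2], [-1.8, 0.4], [0.2, 1.0]]
[array([0.497 , 0.2006]), array([0.5061, 0.2614]), array([0.5672, 0.2553]), array([0.5594, 0.193 ])] [array([0.5668, 0.2499]), array([0.5599, 0.1876]), array([0.4963, 0.1964]), array([0.502 , 0.2572])]
[array([0.5725, 0.0768]), array([0.6086, 0.3628]), array([0.4928, 0.3775])] [array([0.5724, 0.0733]), array([0.4545, 0.088 ]), array([0.4907, 0.3721])]
```

```bash
python3 - <<'E'
from h import *
print('vial',ray('scene',(288,215),.076),ray('top',(354.5,257.5),.076))
print('short',ray('scene',(236,238),.042),ray('top',(383,215),.042))
q=np.load('cell.npy')
tt=cv2.imread('pics/top0.png');ss=cv2.imread('pics/scene0.png')
for n,im in(('scene',ss),('top',tt)):
    X=box([.4645,-.2785,q[2]],cellpts(.004,.079)); d=np.radians(62.4);v=np.array([np.cos(d),np.sin(d)])
    for k,col in(((0,1,2,3),(0,0,255)),((4,6,7,5),(255,0,0))):
        cv2.polylines(im,[np.round(proj(n,X[list(k)])*16).astype(int)],True,col,1,shift=4)
    W=np.array([.4645,-.2785]);n2=np.array([-v[1],v[0]])
    for s in(1,-1):
        F=[[*(W+s*v*r+n2*w),.031] for r,w in((.0425,-.011),(.057,-.011),(.057,.011),(.0425,.011))]
        cv2.polylines(im,[np.round(proj(n,F)*16).astype(int)],True,(0,255,255),1,shift=4)
    for z in (.018,):
        m=.032;cv2.polylines(im,[np.round(proj(n,box([.532,.225,np.radians(-7.2)],[(-m,-m,z),(-m,m,z),(m,m,z),(m,-m,z)]))*16).astype(int)],True,(0,255,0),1,shift=4)
def c(im,x,y,w,h,k): return cv2.resize(im[y:y+h,x:x+w],None,fx=k,fy=k,interpolation=cv2.INTER_CUBIC)
cv2.imwrite('pics/ov.png',np.vstack([np.hstack([c(ss,190,165,100,75,4),c(tt,375,220,100,75,4)]),np.hstack([c(ss,350,290,100,75,4),c(tt,155,190,100,75,4)])]))
E
```

```text
vial [ 0.45991022 -0.11906886] [ 0.45354425 -0.12835146]
short [ 0.56295018 -0.19234683] [ 0.56070607 -0.19567999]
```

View pics/ov.png

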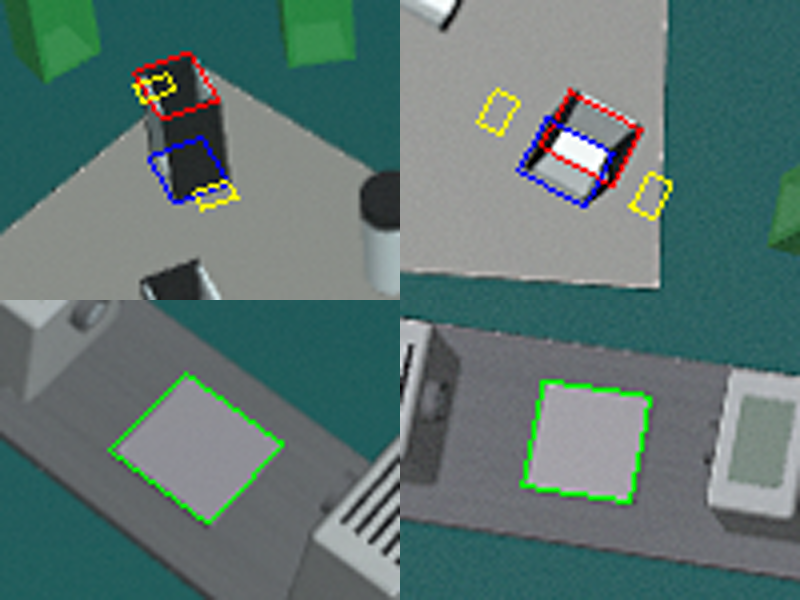

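The overlay fits both views. The tall cell is at about (0.4645,-0.2785) with yaw 62.4°, and the stage is at about (0.532,0.225) with yaw -7.2°. The fingers have clear room. I'll approach by an arc.

```bash
python3 -m inch '[[60,-50,0,0,0,0,1],[110,-90,0,0,0,0,1],[160,-130,0,0,0,0,1],[210,-180,0,0,0,0,1],[250,-230,0,0,0,-5,1],[280,-280,0,0,0,-10.6,1],[304,-330,0,0,0,-10.6,1],[310,-390,0,0,0,-10.6,1],[310,-450,0,0,0,-10.6,1],[310,-510,0,0,0,-10.6,1]]'; python3 -m inch '[[0,-60,0,0,0,0,1],[0,-120,0,0,0,0,1],[0,-180,0,0,0,0,1],[0,-240,0,0,0,0,1],[0,-294,0,0,0,0,1],[-6,-294,0,0,0,0,1],[-6,-294,0,0,0,0,1]]'; python3 -c "
from rig import bot;s=bot.get_state();print(s['time'],s['q'],s['position'],s['tool_rot'])"
```

```text
time: 1.35
position: [0.4705, 0.0219, 0.2309]
tool_rot: [[-0.886, 0.463, -0.0], [0.463, 0.886, -0.0], [0.0, -0.0, -1.0]]
force: [1.7, -0.2, 0.5]
width: 0.0853
time: 2.22
position: [0.4643, -0.2692, 0.2307]
tool_rot: [[-0.886, 0.464, -0.001], [0.464, 0.886, 0.002], [0.002, 0.001, -1.0]]
force: [0.5, -0.4, 0.0]
width: 0.0856
2.225 [  0.41757133  18.35949548  36.71054576  89.71012766 -11.24788553
  75.7653225  100.89706872] [ 0.46427137 -0.26919419  0.23072736] [[-0.88597908  0.46372408 -0.00102155]
 [ 0.46372209  0.88597906  0.00171267]
 [ 0.00169928  0.00104368 -0.99999801]]
```

```bash
python3 -m inch '[[0,-9,-40,0,0,0,1],[0,-9,-80,0,0,0,1],[0,-9,-120,0,0,0,1],[0,-9,-120,0,0,0,1]]'; python3 - <<'E'
from h import *
from rig import bot
print(bot.get_state()['position'])
ss=vision.get_image('scene');tt=vision.get_image('top')
def c(im,x,y,w,h,k): return cv2.resize(im[y:y+h,x:x+w],None,fx=k,fy=k,interpolation=cv2.INTER_CUBIC)
cv2.imwrite('pics/a1.png',np.hstack([c(ss,170,110,133,133,3),c(tt,360,180,133,133,3)]))
E
```

```text
time: 2.72
position: [0.4633, -0.2745, 0.1083]
tool_rot: [[-0.888, 0.46, -0.007], [0.46, 0.888, 0.005], [0.008, 0.002, -1.0]]
force: [0.1, 0.3, 0.8]
width: 0.0853
[ 0.46332309 -0.27450177  0.10825989]
```

View pics/a1.png

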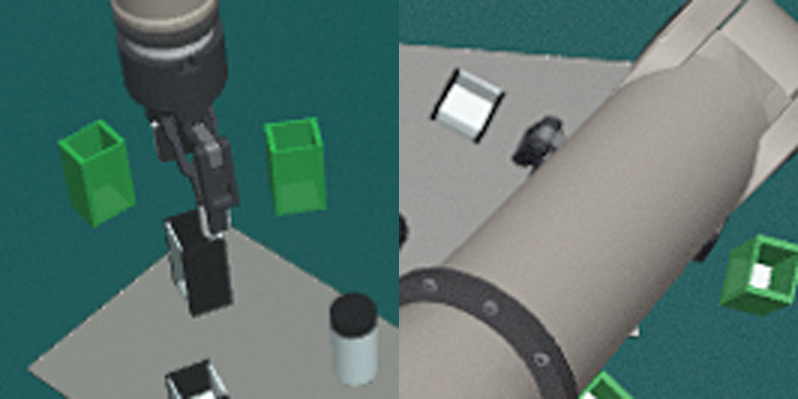

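The picture shows the open jaws straddling the tall cell, with the near finger at about (241,178) in the scene. Both bystanders are clear. I'll let it settle and read again.

```bash
python3 -m inch '[[0,0,0,0,0,0,1],[0,0,0,0,0,0,1]]'; python3 - <<'E'
from h import *
for n in('scene','top'): print(n,proj(n,[[.4633,-.2745,.108],[.483,-.237,.095]]))
E
```

```text
time: 3.08
position: [0.4659, -0.2794, 0.113]
tool_rot: [[-0.886, 0.463, 0.003], [0.463, 0.886, -0.001], [-0.003, 0.0, -1.0]]
force: [0.0, 0.6, 0.2]
width: 0.0855
scene [[234.07613823 177.79396685]
 [241.4010393  193.33280483]]
top [[423.20601147 252.16358219]
 [404.95138305 243.96389636]]
```

```bash
python3 -m inch '[[-1,1,-15,0,0,0,1],[-1,1,-30,0,0,0,1],[-1,1,-45,0,0,0,1],[-1,1,-60,0,0,0,1],[-1,1,-70,0,0,0,1],[-1,1,-80,0,0,0,1],[-1,1,-80,0,0,0,1],[-1,1,-80,0,0,0,1]]'; python3 - <<'E'
from h import *
ss=vision.get_image('scene')
cv2.imwrite('pics/a2.png',cv2.resize(ss[120:270,170:320],None,fx=4,fy=4,interpolation=cv2.INTER_CUBIC))
E
```

```text
time: 4.08
position: [0.4641, -0.2783, 0.0317]
tool_rot: [[-0.886, 0.463, 0.001], [0.463, 0.886, -0.001], [-0.001, -0.0, -1.0]]
force: [-0.1, 0.6, 0.6]
width: 0.0855
```

View pics/a2.png

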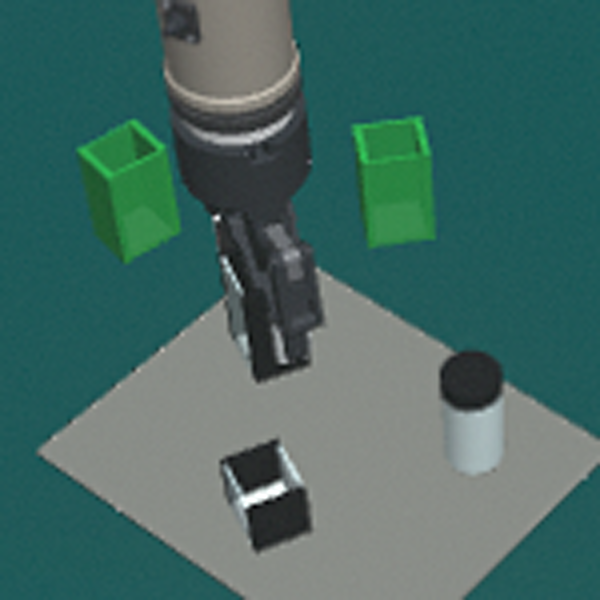

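The jaws straddle the tall cell, and the finger tip at scene (243,210) is where the projection predicted. Closing.

```bash
python3 -m inch '[[0,0,0,0,0,0,-1],[0,0,0,0,0,0,-1],[0,0,0,0,0,0,-1],[0,0,0,0,0,0,-1],[0,0,0,0,0,0,-1],[0,0,0,0,0,0,-1],[0,0,0,0,0,0,-1],[0,0,0,0,0,0,-1]]'
```

```text
time: 5.12
position: [0.4642, -0.2783, 0.0318]
tool_rot: [[-0.886, 0.463, 0.001], [0.463, 0.886, -0.001], [-0.001, -0.0, -1.0]]
force: [0.6, -0.2, 5.5]
width: 0.0433
```

```bash
python3 -m inch '[[0,0,10,0,0,0,-1],[0,0,20,0,0,0,-1],[0,0,35,0,0,0,-1],[0,0,50,0,0,0,-1],[0,0,70,0,0,0,-1],[0,0,90,0,0,0,-1],[0,0,110,0,0,0,-1],[0,0,130,0,0,0,-1],[0,0,130,0,0,0,-1],[0,0,130,0,0,0,-1]]'; python3 - <<'E'
from h import *
ss=vision.get_image('scene')
cv2.imwrite('pics/a3.png',cv2.resize(ss[80:230,170:320],None,fx=4,fy=4,interpolation=cv2.INTER_CUBIC))
E
```

```text
time: 6.38
position: [0.4634, -0.2776, 0.1609]
tool_rot: [[-0.886, 0.463, -0.001], [0.463, 0.886, 0.001], [0.001, 0.0, -1.0]]
force: [0.5, -0.0, -1.9]
width: 0.0433
```

View pics/a3.png

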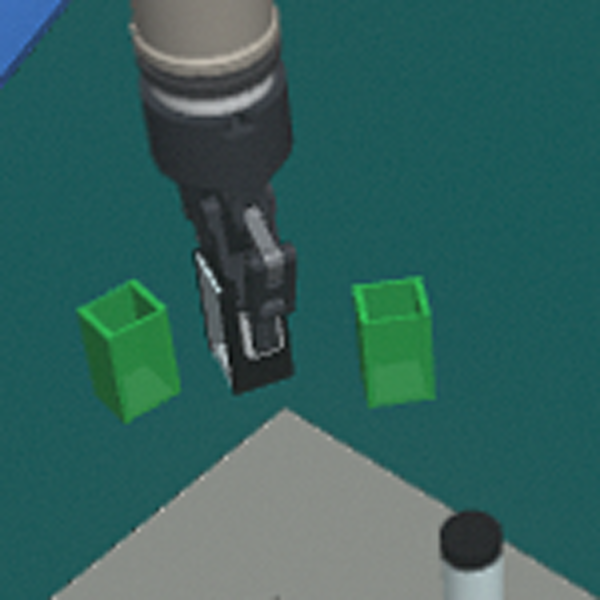

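The tall cell is held: width is 43 mm, force shows its weight, and it hangs upright with its foot near scene (236,174). Now to carry it to the stage.

```bash
python3 -m inch '[[5,20,0,0,0,-4,-1],[12,60,0,0,0,-10,-1],[20,100,0,0,0,-16,-1],[30,140,0,0,0,-22,-1],[40,180,0,0,0,-28,-1],[45,220,0,0,0,-34,-1],[50,260,0,0,0,-40,-1],[55,300,0,0,0,-46,-1],[60,340,0,0,0,-52,-1],[64,380,0,0,0,-57,-1]]'; python3 -c "
from rig import bot;s=bot.get_state();R=s['tool_rot'];import math;print(s['position'],math.degrees(math.atan2(R[1][1],R[0][1])),s['q'])"
```

```text
time: 7.68
position: [0.5271, 0.1033, 0.1603]
tool_rot: [[-0.091, 0.996, -0.002], [0.996, 0.091, -0.001], [-0.001, -0.002, -1.0]]
force: [0.8, 0.0, -0.3]
width: 0.0434
[0.52712639 0.10328131 0.16027744] 5.223898634906765 [-42.91982725  22.44233706  39.98489244  96.05589553 -15.39255919
  67.24632235   6.1888697 ]
```

```bash
python3 -m inch '[[1,30,0,0,0,-3,-1],[2,60,0,0,0,-6,-1],[4,90,0,0,0,-10,-1],[5,110,0,0,0,-12.4,-1],[5,122,0,0,0,-12.4,-1],[5,122,0,0,0,-12.4,-1],[5,122,0,0,0,-12.4,-1],[5,122,0,0,0,-12.4,-1]]'; python3 - <<'E'
from h import *
from rig import bot;s=bot.get_state();R=s['tool_rot'];print(s['position'],np.degrees(np.arctan2(R[1][1],R[0][1])))
ss=vision.get_image('scene');tt=vision.get_image('top')
def c(im,x,y,w,h,k): return cv2.resize(im[y:y+h,x:x+w],None,fx=k,fy=k,interpolation=cv2.INTER_CUBIC)
cv2.imwrite('pics/a4.png',np.hstack([c(ss,310,200,160,190,2.5),c(tt,130,150,160,190,2.5)]))
E
```

```text
time: 8.68
position: [0.533, 0.2225, 0.1615]
tool_rot: [[0.124, 0.992, 0.0], [0.992, -0.124, -0.0], [-0.0, 0.0, -1.0]]
force: [0.7, 0.5, -1.6]
width: 0.0436
[0.53301376 0.22252372 0.16145375] -7.121274173939084
```

View pics/a4.png

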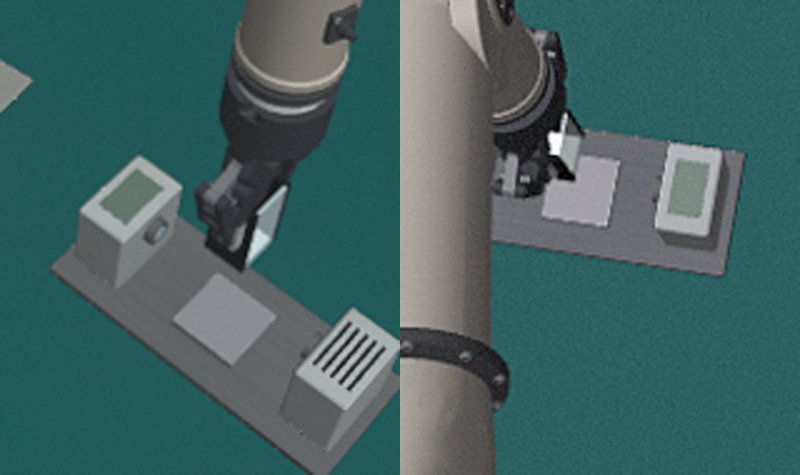

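```bash
python3 -m inch '[[-1,2,-20,0,0,0,-1],[-1,2,-40,0,0,0,-1],[-1,2,-60,0,0,0,-1],[-1,2,-80,0,0,0,-1],[-1,2,-95,0,0,0,-1],[-1,2,-103,0,0,0,-1],[-1,2,-103,0,0,0,-1],[-1,2,-103,0,0,0,-1],[-1,2,-103,0,0,0,-1]]'; python3 - <<'E'
from h import *
ss=vision.get_image('scene');tt=vision.get_image('top')
def c(im,x,y,w,h,k): return cv2.resize(im[y:y+h,x:x+w],None,fx=k,fy=k,interpolation=cv2.INTER_CUBIC)
cv2.imwrite('pics/a5.png',np.hstack([c(ss,350,260,100,120,4),c(tt,170,170,100,120,4)]))
E
```

```text
time: 9.9
position: [0.5324, 0.2262, 0.0591]
tool_rot: [[0.122, 0.993, 0.001], [0.993, -0.122, 0.001], [0.001, 0.001, -1.0]]
force: [-0.8, -0.3, -1.3]
width: 0.0432
```

View pics/a5.png

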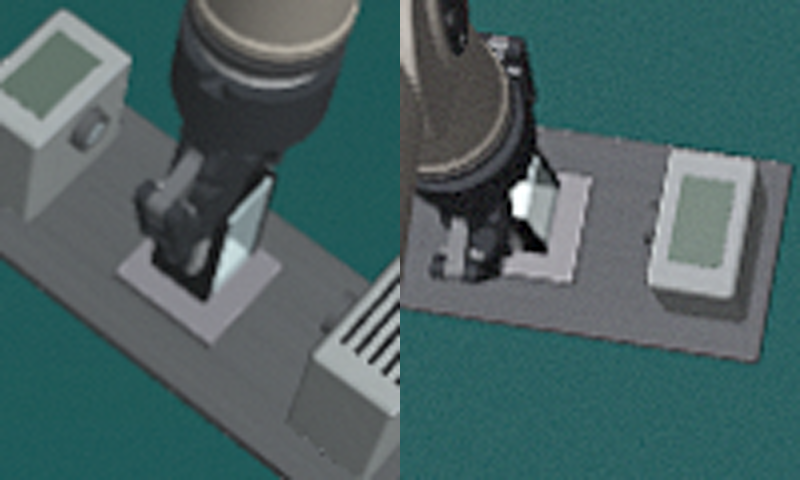

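```bash
python3 - <<'E'
from h import *
for z in(.031,):
    for n,c in (((210,298),(1,1)),((152,258),(1,-1))):
        u=uc(n,4,[350,260]);p=ray('scene',u,z); 
        cc,s=np.cos(np.radians(-7.1)),np.sin(np.radians(-7.1))
        dx,dy=c[0]*.022,c[1]*.018
        print(p,p-[cc*dx-s*dy,s*dx+cc*dy])
E
```

```text
[0.55149965 0.24264069] [0.52744352 0.22749794]
[0.54855179 0.20605603] [0.52894532 0.22663724]
```

In the scene view the cell sits about 4 mm short in x of the stage centre and level with it in y. I'll shift it +2 mm in x and lower it gently.

```bash
python3 -m inch '[[2,-1,-3,0,0,0,-1],[2,-1,-6,0,0,0,-1],[2,-1,-9,0,0,0,-1],[2,-1,-11,0,0,0,-1],[2,-1,-11,0,0,0,-1],[2,-1,-11,0,0,0,-1]]'; python3 -m inch '[[0,0,-1,0,0,0,-1],[0,0,-2,0,0,0,-1],[0,0,-2,0,0,0,-1],[0,0,-2,0,0,0,-1]]'
```

```text
time: 10.75
position: [0.5339, 0.2251, 0.0474]
tool_rot: [[0.122, 0.993, 0.0], [0.993, -0.122, 0.0], [0.0, 0.0, -1.0]]
force: [-0.4, -0.2, -2.5]
width: 0.0432
time: 11.25
position: [0.5339, 0.2251, 0.0458]
tool_rot: [[0.122, 0.993, 0.0], [0.993, -0.122, 0.0], [0.0, 0.0, -1.0]]
force: [-1.5, -0.4, 4.1]
width: 0.0433
```

The upward force of about 4 N shows contact at 0.0458, the height expected for the stage. One look before I release.

```bash
python3 - <<'E'
from h import *
ss=vision.get_image('scene');tt=vision.get_image('top')
def c(im,x,y,w,h,k): return cv2.resize(im[y:y+h,x:x+w],None,fx=k,fy=k,interpolation=cv2.INTER_CUBIC)
cv2.imwrite('pics/a6.png',np.hstack([c(ss,350,260,100,120,4),c(tt,170,170,100,120,4)]))
E
```

```text
(no output)
```

View pics/a6.png

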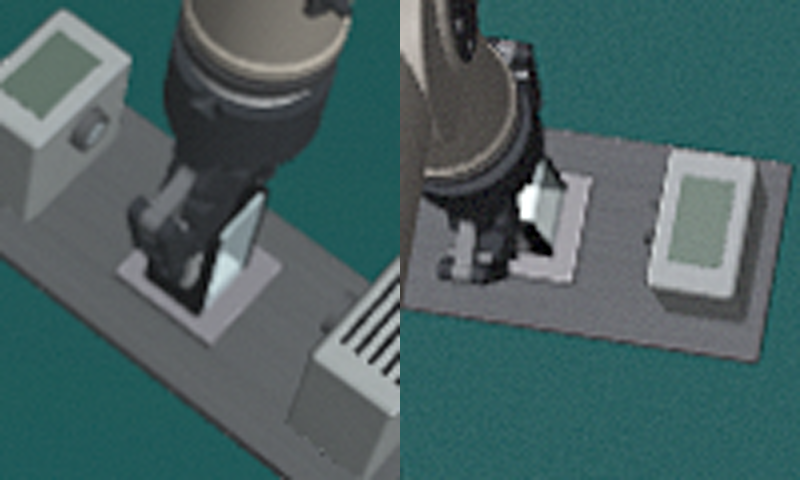

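The cell stands on the stage, its foot corner near scene (401,338), with even margins. Releasing.

```bash
python3 -m inch '[[0,0,0,0,0,0,-0.5],[0,0,0,0,0,0,0],[0,0,0,0,0,0,0.4],[0,0,0,0,0,0,0.8],[0,0,0,0,0,0,1],[0,0,0,0,0,0,1],[0,0,0,0,0,0,1],[0,0,0,0,0,0,1]]'
```

```text
time: 12.35
position: [0.5338, 0.225, 0.0453]
tool_rot: [[0.122, 0.993, 0.0], [0.993, -0.122, -0.0], [-0.0, 0.0, -1.0]]
force: [0.2, 0.2, 0.2]
width: 0.0856
```

```bash
python3 -m inch '[[0,0,10,0,0,0,1],[0,0,22,0,0,0,1],[0,0,36,0,0,0,1],[0,0,52,0,0,0,1],[0,0,70,0,0,0,1],[0,0,90,0,0,0,1],[0,0,120,0,0,0,1],[0,0,150,0,0,0,1],[0,-40,160,0,0,0,1],[0,-90,160,0,0,0,1]]';python3 -m inch '[[0,-50,0,0,0,0,1],[0,-100,0,0,0,0,1],[-20,-150,0,0,0,0,1],[-40,-150,0,0,0,0,1],[-40,-150,0,0,0,0,1]]'; python3 - <<'E'
from h import *
ss=vision.get_image('scene');tt=vision.get_image('top')
cv2.imwrite('pics/s7.png',ss);cv2.imwrite('pics/t7.png',tt)
def c(im,x,y,w,h,k): return cv2.resize(im[y:y+h,x:x+w],None,fx=k,fy=k,interpolation=cv2.INTER_CUBIC)
cv2.imwrite('pics/a7.png',np.hstack([c(ss,365,270,70,80,5.5),c(tt,165,180,70,80,5.5)]))
E
```

```text
time: 13.6
position: [0.5348, 0.1355, 0.2075]
tool_rot: [[0.118, 0.993, 0.004], [0.993, -0.118, 0.001], [0.002, 0.004, -1.0]]
force: [1.1, -0.4, -0.6]
width: 0.0858
time: 14.22
position: [0.493, -0.0156, 0.2062]
tool_rot: [[0.124, 0.992, 0.001], [0.992, -0.124, 0.002], [0.002, 0.0, -1.0]]
force: [0.3, 1.4, -0.1]
width: 0.0856
```

View pics/a7.png

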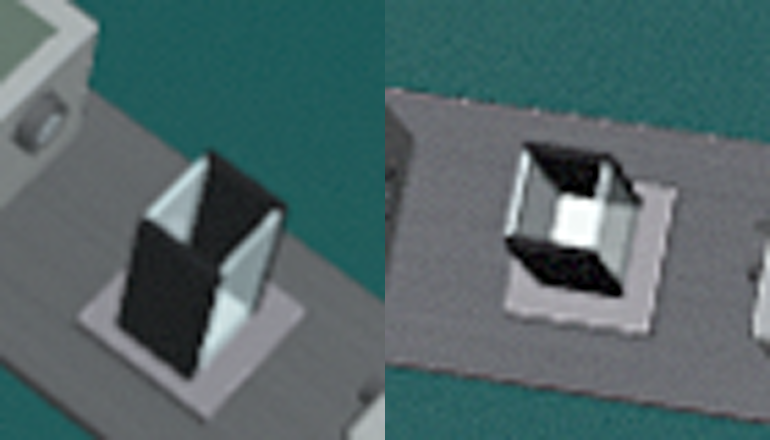

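View pics/s7.png

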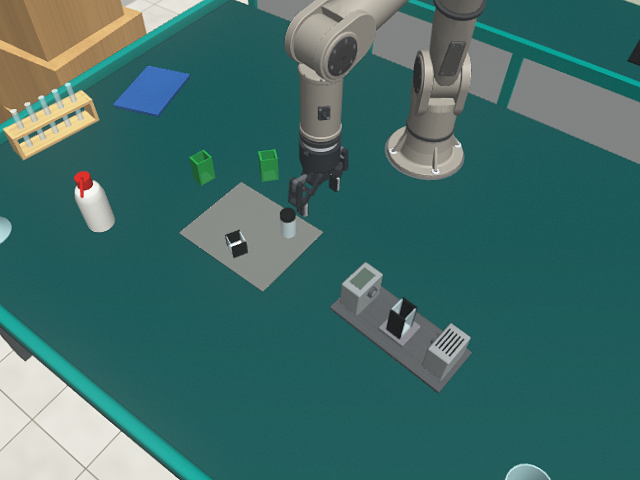

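The cell stands upright on the stage (scene ~(402,319)). The short cell (236,243) and the vial (288,222) have not moved. Now I measure the offset against the stage.

```bash
python3 - <<'E'
from h import *
S=uc([(210,152),(286,208),(220,272),(145,218)],5.5,[365,270])
St=uc([(210,418),(304,312),(78,318)],5.5,[365,270])
T=uc([(140,145),(225,157),(120,238)],5.5,[165,180]); Tt=uc([(292,186),(264,333),(120,310)],5.5,[165,180])
s=np.array([ray('scene',u,.093) for u in S]);t=np.array([ray('top',u,.093) for u in T])
print(s,s.mean(0),'yaw(y axis line)',[np.degrees(np.arctan2(*(s[i]-s[j]))) for i,j in((1,0),(2,3))])
print('stage scene',ray('scene',St[1],.018)/2+ray('scene',St[2],.018)/2)
print(t,'top c',(t[1]+t[2])/2)
# base corners
Sb=uc([(192,380),(118,325)],5.5,[365,270]);Tb=uc([(235,294)],5.5,[165,180])
print('base',[ray('scene',u,.018) for u in Sb],[ray('top',u,.018) for u in Tb], 'expected', box([.532,.225,np.radians(-7.2)],[(a,b,0),(a,-b,0),(-a,-b,0)])[:,:2])
E
```

```text
[[0.51189916 0.21167146]
 [0.51679015 0.24639843]
 [0.5543129  0.24013579]
 [0.55047358 0.20660726]] [0.53336895 0.22620323] yaw(y axis line) [np.float64(8.016879235793212), np.float64(6.532432076282987)]
stage scene [0.53246461 0.22701892]
[[0.55647128 0.23768689]
 [0.55227868 0.20284454]
 [0.51784742 0.2430571 ]] top c [0.53506305 0.22295082]
base [array([0.55667708, 0.24137577]), array([0.55257196, 0.20633904])] [array([0.512642  , 0.20927516])] expected [[0.55608252 0.24010073]
 [0.55157053 0.2043846 ]
 [0.50791748 0.20989927]]
```

The cell is within about 4 mm of the stage centre and about 1° of the light path in both views, so I'm handing in.

```bash
python3 -c "
from rig import bot
print(bot.get_state()['time']);print(bot.sign_off())"
```

```text
14.325
the job is handed in; nothing more can be done
None
```

I set the tall cell down on the colorimeter stage and handed the job in at 14.3 s; no verdict is reported. I gripped it by its black sides, turned it about 70° on the way, and lowered it until the wrist force showed about 4 N of contact. I then opened the jaws and backed the arm well away.

**Last checks:**
- **Cell on the stage:** it looks upright. Its centre is about 1 mm from the stage centre in the scene view and about 4 mm in the top view. Its clear faces are within about 1° of the light path.
- **Other objects:** in the scene picture, the short cell, the vial and the green look-alikes show no visible movement.

**Disagreements:** the two cameras differed by about 4–5 mm in y on the stage, more than the stated 2 mm calibration, so I used the mean of the two. While the cell was held, the scene view put it about 4 mm short in x, so I moved it 2 mm before lowering. The final check was within tolerance in both views.

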